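# Snap the cover onto the microscope lamp supply

### The arm

A 6-joint arm with a two-finger parallel gripper is mounted at the origin on the work surface. World frame = base frame: x ahead of the robot, y to its left, z up, the work surface at z = 0. Lengths are in m, angles in rad, forces in N, time in s.
With the tool pointing down it reaches from about 0.35 to 0.975 m from the base axis. Payload 4.9 kg.
Tool frame: the origin (TCP) lies between the finger pads; the fingertips stand 17 mm ahead of it and the grasp point (between the pads) lies 2 mm behind it (manip.nose_length is the distance from the TCP to the fingertips, in m); z points along the fingers, y is the line along which they close (so a half turn about z gives the same grasp; the last joint's range is limited). The gripper opens to 85 mm and grips with 20 to 120 N. Pads are 22 mm wide; open, the fingers measure 114 mm over their backs; the gripper's body (76 mm by 85 mm) begins 54 mm behind the grasp point. The pads swing forward as they close: fully open they stand 13 mm farther back than shut.
Start: joints at [-0.119, 0.053, 1.613, -0, 1.476, -0.119], TCP at [0.625, 0, 0.248] pointing down, gripper open.
Joint ranges: [-3.01, 3.01], [-1.01, 2.22], [0.06, 2.58], [-1.02, 4.17], [0.09, 2.62], [-3.14, 3.14]. Speed limits (rad/s): [2.57, 2.57, 3.14, 3.14, 3.14, 3.14].

### API

Orientations are given as a unit quaternion [w, x, y, z].
In Python, from plant import manip gives the robot as it stands. The module is installed in compiled form; this text tells all that it offers.
- The arm moves only by the tool apply_moves, never from a script. Its argument "moves" is a list of rows, each a list of 3 entries, a list of its own where there are three numbers: the turn, a rotation vector about the tool's x, y, z in rad, then the shift along the tool's x, y, z in cm, then the closure, from -1 (fully open) to 1 (shut), so that 0 is half open. A call has 1 to 20 rows; each row is the pose to reach, as a shift and turn from the pose commanded when the call began, along the tool's axes at that moment; what a row does not reach only later rows make up. A row lasts 1/10 s, in which the tool goes at most 50 mm and 8.59 degrees, less where a joint would pass 70% of its speed; a pose out of reach is approached as far as the arm can. A call with a gripper value outside its range is refused whole. The fingers move at their own pace and stop on an object; the grip force is fixed at half the most. Time passes only in rows, so rows that repeat a pose let the fingers close. It gives the time, the measured TCP pose, the force, the opening and the grip force at its end, in the units of the state.
- manip.state(): the state, without advancing time (a new reading comes with each control period).
- manip.grab_frame(name): name is "scene" or "side" or "wrist"; returns a dict with "image" (400x640x3 uint8, red, green, blue), "K" (3x3 intrinsics, pixels), "k1" (the pictures are not rectified: a ray, as slopes to the right and down, at radius r is drawn at 1 + k1 r^2 times it, then the intrinsics apply), "rvec" (rotation vector, rad) and "tvec" (3), from world to camera coordinates, as OpenCV has them. Camera axes: x right, y down, z forward; pixel columns grow to the right and rows downward; lengths in m; the calibration is good to about 2 mm. A picture is of the moment at which its call begins. There is no depth.
- manip.job_done(): hands the job in; it is judged then, once.
Trained networks look in a picture, given as the dict that the camera call returned (one of the last four; its "shot" number tells which), for a name from the list of things; names that differ only in an ending like _2 or _b are one class to them, and where a whole thing is asked for, a point or a joint stands for the part that bears it (a point fixed in the world has none). Each returns a list of dicts, best first, with "score" (0 to 1); they miss things now and then, are a little off and sometimes report something else, mostly with a low value. They report only what shows in the picture. A call takes as long as a camera call. They do not tell look-alikes from the thing itself.
- manip.look_for(picture, label): "location" ([x, y, z] in m, in the coordinates of the camera as it stood for that picture, good to about 4 mm: the middle of the surface that is visible of it).
- manip.silhouettes(picture, label): "pixels" (400x640 bool, what is visible of it).
- manip.spot_point(picture, label): "location" ([x, y, z] in m, in the coordinates of the camera as it stood for that picture, good to about 4 mm: a listed point, or the origin of a listed thing).
The state is a dict: "time": time; "joint_pos": joint angles; "joint_vel": joint speeds; "joint_efforts": joint torques, N m; "tool_pos": TCP position; "tool_rot": TCP orientation; "contact_force": force on the tool from outside, world axes, zero at the start; "ft_torque": the same for the moment, N m; "gripper_width": opening from 0.0 (shut) to 1.0 (fully open); "grasp_force": force on a finger pad.
Only numpy, scipy, OpenCV 4.12 (cv2) and the standard library are available. Lean on these libraries where they do the work, as an engineer would, in place of code of your own. Each camera call takes 0.05 s, during which the arm holds its last target. There are 200 camera calls.

### The job

The open lamp-supply case on the bench needs its cover. Take the wide cover plate, the one with four square holes, by its handle, set it over the four snap posts of the case and press it evenly down, keeping it level, until all four posts have clicked through and it sits fully home; then let go of it. Leave the narrow two-hole cover where it lies.

Things in the scene. Friction and masses are not known exactly. Their poses are not given: they have to be found in the camera images.
- cover_grip (a point): Middle of the handle bar of the wide cover: loose 0.25 kg aluminium plate 150 (x) x 130 (y) x 5 mm, flat on the bench, 21 mm square holes at x +-55, y +-45 mm. Black bar 14 (x) x 70 (y) x 12 mm along the plate's y, over its centre, on two 12 mm legs at y +-29. This point is 36 mm above the underside, 6 mm below the bar's top; z up. Same after a half turn.
- case: Open grey case fixed to the bench, 164 (x) x 144 (y) mm, walls 34 high; origin under its centre, z up. Black snap posts at x +-55, y +-45 mm: 29 mm wide shoulder at height 40 on which the plate rests when home, above it an 18 mm core (20 mm tall) tapering to a 6 mm tip at height 82. White sprung barbs on each post's +-x sides, 28 mm over both at 7.5 mm above the shoulder, slope inwards above.
- home (a point): Where the wide cover's handle bar middle is when the cover is home: over the case's centre, 76 mm above the bench, axes as the case's (half a turn fits too). Laid on loosely, the cover stops on the barbs 8 to 18 mm higher. Clicking all four through takes 12 to 18 N in all at the middle, handle held or pushing on its top; the barbs then spring out over the plate.
- narrow_grip (a point): Middle of the same kind of handle bar (36 mm above the underside) on the other cover, a loose plate 150 (x) x 80 (y) x 5 mm with only two holes, flat on the bench. It does not belong to this case: leave it.
Not all that is in view belongs to the job. Leave any orange look-alike of the part that bears cover_grip alone. Leave any yellow look-alike of the case alone.

How it is judged:
At the end, for the whole second after the job is handed in: The wide cover lies home on all four shoulders under the barbs: its handle bar middle within 3 mm of home in height and 10 mm sideways, flat within 1.7 degrees and in line within 10 degrees (either way round), at rest and released (z of cover_grip in the frame of home between -0.003 and 0.003 m and horizontal distance between cover_grip and home below 0.01 m and angle between the z axis of cover_grip and the z axis of case, either way round below 0.03 rad and angle between the x axis of cover_grip and the x axis of case, either way round below 0.17 rad and linear speed of cover below 0.01 m/s); the robot touches nothing.
It fails at once if the wide cover tilts by more than 20 degrees (angle between cover_grip's own z axis and vertical above 0.35 rad).
It fails at once if the narrow cover is moved by more than 30 mm (distance of narrow_grip from where it was at the start of the episode above 0.03 m).
It also fails if it takes over 48 s, if anything falls off the work surface, if the arm or the gripper's body presses on something with over 40 N, if the wrist force passes 120 N, or if a joint passes its speed limit or range.

## Working session

There is one attempt and no reset: what is moved stays moved. The work goes in short steps, Python scripts to look and compute and a tool call to move; the robot and the scene stay as the last step left them, time stands still between calls to the robot, and variables do not carry over. Pictures are saved under pics/ and viewed, at most 10 in all, crops included, and the job is handed in when it is done.

Besides the shell and the picture viewer there is one more tool, called as a command line: name --argument value ..., lists and objects as JSON in quotes. apply_moves: Moves the arm, as the interface text tells. Its arguments: {"type":"object","properties":{"moves":{"type":"array"}},"required":["moves"]}

```bash
mkdir -p pics; cat > h.py <<'E'
import numpy as np, cv2
from plant import manip
from scipy.spatial.transform import Rotation as R
def world(f,p):
    M=cv2.Rodrigues(np.array(f["rvec"],float))[0]; return M.T@(np.array(p)-np.array(f["tvec"]).ravel())
def proj(f,P):
    M=cv2.Rodrigues(np.array(f["rvec"],float))[0]; c=(M@np.atleast_2d(P).T).T+np.array(f["tvec"]).ravel()
    s=c[:,:2]/c[:,2:]; s=s*(1+f["k1"]*(s**2).sum(1,keepdims=True)); K=np.array(f["K"])
    return s*[K[0,0],K[1,1]]+K[:2,2]
def ray(f,px,z):
    K=np.array(f["K"]); px=np.atleast_2d(px).astype(float)
    d=(px-K[:2,2])/[K[0,0],K[1,1]]; s=d.copy()
    for _ in range(20): s=d/(1+f["k1"]*(s**2).sum(1,keepdims=True))
    M=cv2.Rodrigues(np.array(f["rvec"],float))[0]; o=-M.T@np.array(f["tvec"]).ravel()
    v=(M.T@np.c_[s,np.ones(len(s))].T).T
    return o+v*((z-o[2])/v[:,2:])
def save(f,n): cv2.imwrite(f"pics/{n}.png",cv2.cvtColor(f["image"],cv2.COLOR_RGB2BGR))
E
python3 - <<'E'
from h import *
np.set_printoptions(precision=4,suppress=True)
for c in ["scene","side"]:
    f=manip.grab_frame(c); save(f,c+"0")
    for l in ["cover_grip","case","home","narrow_grip"]:
        for d in manip.spot_point(f,l): print(c,l,round(d["score"],2),world(f,d["location"]),proj(f,world(f,d["location"]))[0])
print(manip.state())
a=cv2.imread("pics/scene0.png");b=cv2.imread("pics/side0.png")
E
```

```text
scene cover_grip 0.69 [0.4407 0.3107 0.0378] [394.2863 171.9083]
scene cover_grip 0.67 [0.2197 0.4014 0.037 ] [371.6987 124.4152]
scene case 0.89 [ 0.2689 -0.306  -0.0022] [208.2278 235.8703]
scene case 0.7 [ 0.5264 -0.0155  0.0026] [332.5067 245.6265]
scene home 0.69 [ 0.528  -0.0127  0.0779] [334.3327 232.8625]
scene home 0.56 [ 0.2699 -0.3113  0.0737] [200.5688 224.0609]
scene narrow_grip 0.67 [ 0.5022 -0.3299  0.0356] [235.4315 293.5598]
side cover_grip 0.89 [0.4447 0.3082 0.0353] [274.6807 153.8304]
side cover_grip 0.84 [0.2176 0.4013 0.0346] [199.0432 169.0916]
side case 0.81 [ 0.5241 -0.0143 -0.0028] [357.7978 206.3848]
side case 0.6 [ 0.2676 -0.3096 -0.0025] [360.3233 329.0674]
side case 0.18 [0.443  0.3113 0.0384] [273.6225 152.8364]
side home 0.94 [ 0.2644 -0.3052  0.0718] [359.6406 313.674 ]
side home 0.56 [ 0.5254 -0.0094  0.0742] [358.2036 187.2743]
side narrow_grip 0.63 [ 0.4997 -0.3289  0.0377] [435.1426 272.0518]
{'time': 0.5, 'joint_pos': array([-0.119 ,  0.0527,  1.6129, -0.    ,  1.476 , -0.119 ]), 'joint_vel': array([ 0.0002,  0.0003,  0.0011, -0.0004, -0.0004, -0.0012]), 'joint_efforts': array([  0.0002, -39.3206, -37.0032,  -0.    ,   0.0013,  -0.    ]), 'tool_pos': array([ 0.625 , -0.    ,  0.2483]), 'tool_rot': array([-0.    ,  0.7071,  0.7071, -0.    ]), 'contact_force': array([-0.7188,  0.5275, -0.7082]), 'ft_torque': array([-0.0072,  0.02  , -0.0019]), 'grasp_force': 0.0, 'gripper_width': 0.9998976037245584}
```

View pics/scene0.png

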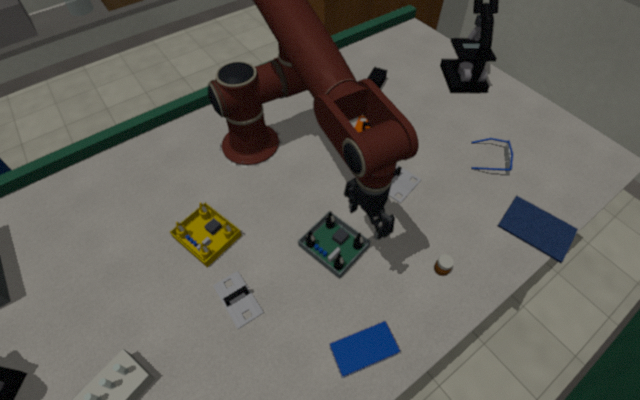

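View pics/side0.png

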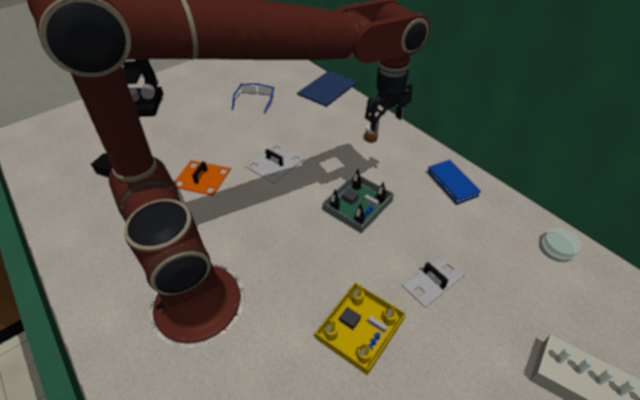

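The wide cover is the grey one near side-view (274,158), at about (0.443, 0.309). The orange look-alike is at (203,177). The grey case is at scene (335,245), about (0.525, -0.013), and the yellow one and the narrow cover stay untouched. Next I'll get the yaws.

```bash
python3 - <<'E'
from h import *
np.set_printoptions(precision=4,suppress=True)
f=manip.grab_frame("side")
for l,p,z in [("cover_grip",(.443,.309),.005),("case",(.525,-.013),.0)]:
    for d in manip.silhouettes(f,l):
        m=d["pixels"]; v,u=np.nonzero(m); w=ray(f,np.c_[u,v],z)[:,:2]
        print(l,d["score"],m.sum(),cv2.minAreaRect(w.astype(np.float32)))
f=manip.grab_frame("wrist"); save(f,"w0")
print(f["rvec"],f["tvec"], world(f,[0,0,0]))
for l in ["case","home","cover_grip"]:
    for d in manip.spot_point(f,l): print(l,d["score"],world(f,d["location"]))
E
```

```text
cover_grip 0.89 1142 ((0.43749621510505676, 0.30433493852615356), (0.15357941389083862, 0.1351088583469391), 14.260345458984375)
cover_grip 0.78 1242 ((0.21648165583610535, 0.39571908116340637), (0.13545668125152588, 0.1558230221271515), 33.82396697998047)
case 0.76 4706 ((0.2751297950744629, -0.3018067479133606), (0.18610386550426483, 0.1570931375026703), 13.593006134033203)
case 0.7 2372 ((0.5454404354095459, 0.003197774291038513), (0.2043377310037613, 0.16199541091918945), 12.158666610717773)
[-2.8504  0.0003  0.0001] [-0.6255 -0.039   0.3785] [0.6255 0.0711 0.3738]
case 0.76 [ 0.527  -0.0118 -0.0018]
home 0.62 [ 0.5266 -0.0143  0.0733]
```

View pics/w0.png

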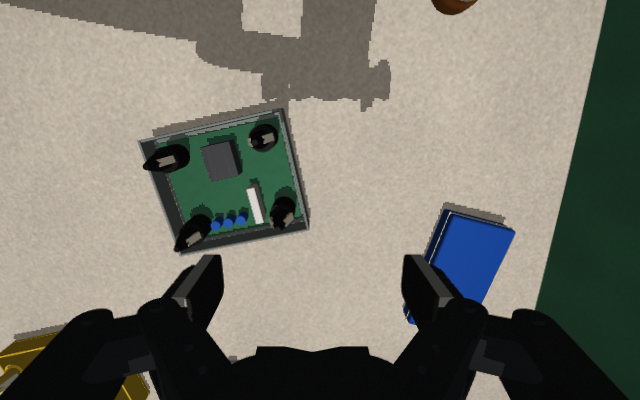

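apply_moves --moves '[[[0,0,-0.24],[30.9,-18.2,2],-1],[[0,0,-0.24],[30.9,-18.2,2],-1],[[0,0,-0.24],[30.9,-18.2,2],-1],[[0,0,-0.24],[30.9,-18.2,2],-1],[[0,0,-0.24],[30.9,-18.2,2],-1],[[0,0,-0.24],[30.9,-18.2,2],-1],[[0,0,-0.24],[30.9,-18.2,2],-1],[[0,0,-0.24],[30.9,-18.2,2],-1],[[0,0,-0.24],[30.9,-18.2,2],-1],[[0,0,-0.24],[30.9,-18.2,2],-1]]'

```text
time: 1.85
tool_pos: [0.4435, 0.3084, 0.2284]
tool_rot: [0.0, 0.617, 0.787, -0.0]
contact_force: [0.2, -0.8, -0.3]
gripper_width: 0.999
grasp_force: 0.0
```

```bash
python3 - <<'E'
from h import *
np.set_printoptions(precision=4,suppress=True)
f=manip.grab_frame("wrist"); save(f,"w1"); s=manip.state(); print(s["time"],s["tool_pos"],s["tool_rot"])
for d in manip.spot_point(f,"cover_grip"): print(d["score"],world(f,d["location"]))
for d in manip.silhouettes(f,"cover_grip"):
    m=d["pixels"]; v,u=np.nonzero(m); w=ray(f,np.c_[u,v],.005)[:,:2]
    print(d["score"],m.sum(),cv2.minAreaRect(w.astype(np.float32)))
E
```

```text
1.9 [0.4438 0.308  0.2285] [ 0.0003  0.6179  0.7862 -0.    ]
0.93 [0.44   0.3067 0.041 ]
0.94 12772 ((0.4409739375114441, 0.3073774576187134), (0.15104854106903076, 0.12980182468891144), 13.65224552154541)
0.67 13779 ((0.2208927720785141, 0.39629900455474854), (0.13307058811187744, 0.14302849769592285), 34.78620147705078)
```

View pics/w1.png

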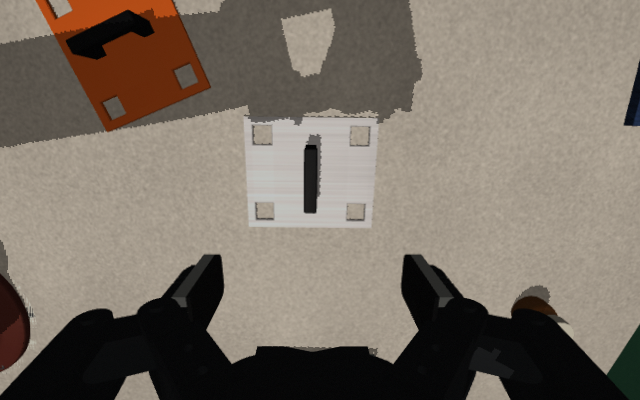

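The wrist view shows the wide cover with four holes at about (263,135), (359,135), (264,211) and (356,212), and the bar at column 310 between the fingers. It sits at (0.441, 0.307) with yaw 13.7°, so the tool is aligned and needs a shift of about -2.7 mm in tool y. Descending to grasp.

apply_moves --moves '[[[0,0,0],[0,-0.27,5],-1],[[0,0,0],[0,-0.27,10],-1],[[0,0,0],[0,-0.27,15],-1],[[0,0,0],[0,-0.27,17],-1],[[0,0,0],[0,-0.27,18.5],-1],[[0,0,0],[0,-0.27,19.4],-1],[[0,0,0],[0,-0.27,19.4],-1],[[0,0,0],[0,-0.27,19.4],1],[[0,0,0],[0,-0.27,19.4],1],[[0,0,0],[0,-0.27,19.4],1],[[0,0,0],[0,-0.27,19.4],1],[[0,0,0],[0,-0.27,19.4],1],[[0,0,0],[0,-0.27,19.4],1],[[0,0,0],[0,-0.27,19.4],1],[[0,0,0],[0,-0.27,19.4],1],[[0,0,0],[0,-0.27,19.4],1],[[0,0,0],[0,-0.27,19.4],1]]'

```text
time: 3.7
tool_pos: [0.4408, 0.3087, 0.035]
tool_rot: [0.0, 0.617, 0.787, 0.0]
contact_force: [-0.7, -0.5, 5.4]
gripper_width: 0.155
grasp_force: 59.7
```

```bash
python3 - <<'E'
from h import *
print(manip.state())
# case pose from w0 rim corners
E
```

```text
{'time': 3.7, 'joint_pos': array([4.72498245e-01, 8.24987897e-02, 1.96611324e+00, 7.64818762e-05,
       1.09199747e+00, 2.32385228e-01]), 'joint_vel': array([-0.00047263, -0.00181509,  0.00195501, -0.00071366,  0.00022357,
        0.0011145 ]), 'joint_efforts': array([-2.31154114e-01, -3.17009068e+01, -2.86910105e+01, -4.31147288e-02,
       -2.30557378e-01,  1.88802386e-02]), 'tool_pos': array([0.44080703, 0.30865225, 0.03501137]), 'tool_rot': array([1.75427422e-04, 6.17341723e-01, 7.86694956e-01, 4.60462618e-04]), 'contact_force': array([-0.71593732, -0.52255919,  5.3857676 ]), 'ft_torque': array([-0.04095234,  0.11818118, -0.04887286]), 'grasp_force': 59.74977672100067, 'gripper_width': 0.1547385683028269}
```

Gripped at about 13 mm, which matches the 14 mm bar. Lifting, and fitting the case pose from w0 meanwhile.

apply_moves --moves '[[[0,0,0],[0,0,-1],1],[[0,0,0],[0,0,-3],1],[[0,0,0],[0,0,-7],1],[[0,0,0],[0,0,-12],1],[[0,0,0],[0,0,-16],1],[[0,0,0],[0,0,-16],1],[[0,0,0],[0,0,-16],1]]'

```text
time: 4.4
tool_pos: [0.4402, 0.3083, 0.1946]
tool_rot: [0.0, 0.617, 0.787, 0.0]
contact_force: [-0.2, -0.2, -4.3]
gripper_width: 0.149
grasp_force: 58.8
```

```bash
python3 - <<'E'
from h import *
from scipy.optimize import least_squares
np.set_printoptions(precision=4,suppress=True)
s=manip.state(); print(s["time"],s["tool_pos"],s["tool_rot"],s["contact_force"],s["ft_torque"],s["gripper_width"])
f=manip.grab_frame("wrist"); save(f,"w2")
g=dict(f); g["rvec"]=[-2.8504,.0003,.0001]; g["tvec"]=[-.6255,-.039,.3785]
img=cv2.imread("pics/w0.png")
cv2.imwrite("pics/w0c.png",cv2.resize(img[90:270,120:330],None,fx=3.3,fy=3.3,interpolation=cv2.INTER_CUBIC))
px=np.array([[140,142],[283,108],[308,228],[180,254]],float)
o=np.array([[-82,72,34],[82,72,34],[82,-72,34],[-82,-72,34]])/1e3
def T(p,o):
    c,s=np.cos(p[2]),np.sin(p[2]); return o@np.array([[c,s,0],[-s,c,0],[0,0,1]])+[p[0],p[1],0]
r=least_squares(lambda p:(proj(g,T(p,o))-px).ravel(),[.525,-.013,.23]); print(r.x,r.fun)
t=np.array([[a*55,b*45,82] for a in(-1,1) for b in(-1,1)])/1e3; print(proj(g,T(r.x,t)))
for c in ["scene","side"]:
    h=manip.grab_frame(c); save(h,c+"2")
    for l in ["cover_grip","case","home"]:
        for d in manip.spot_point(h,l): print(c,l,round(d["score"],2),world(h,d["location"]))
E
```

```text
4.4 [0.4402 0.3083 0.1946] [0.0001 0.6174 0.7867 0.0002] [-0.1813 -0.1525 -4.2885] [ 0.0199  0.0214 -0.0162] 0.1490434617218915
[ 0.5285 -0.0122  0.2067] [-2.0018 -2.3107 -0.5307 -0.8509  2.4436  2.4592  0.2798  1.7808]
[[177.3759 249.0029]
 [147.0161 165.9187]
 [278.9852 229.0729]
 [256.5206 141.9649]]
scene cover_grip 0.76 [0.4454 0.3098 0.1942]
scene cover_grip 0.75 [0.221  0.4001 0.0357]
scene cover_grip 0.24 [ 0.5275 -0.0129  0.0762]
scene case 0.89 [ 0.2648 -0.3057  0.0011]
scene case 0.86 [ 0.5276 -0.0138  0.005 ]
scene case 0.23 [ 0.5289 -0.0133  0.0786]
scene home 0.9 [ 0.5264 -0.0135  0.0769]
scene home 0.87 [ 0.2708 -0.3075  0.0752]
scene home 0.15 [ 0.504  -0.3314  0.0348]
side cover_grip 0.93 [0.2175 0.4029 0.0339]
side cover_grip 0.7 [0.4427 0.3061 0.1932]
side case 0.77 [ 0.266  -0.3127 -0.0073]
side case 0.67 [ 0.5249 -0.0161 -0.0007]
side home 0.9 [ 0.5264 -0.0104  0.0766]
side home 0.9 [ 0.2677 -0.3089  0.072 ]
```

View pics/w0c.png

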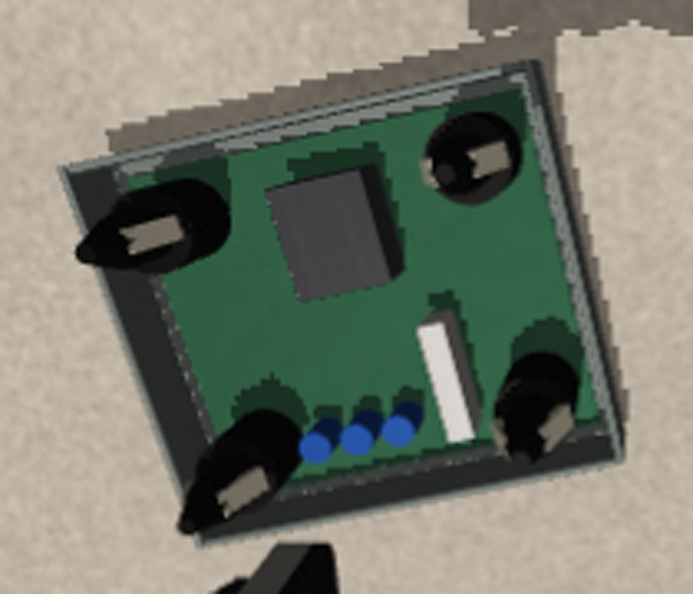

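View pics/w2.png

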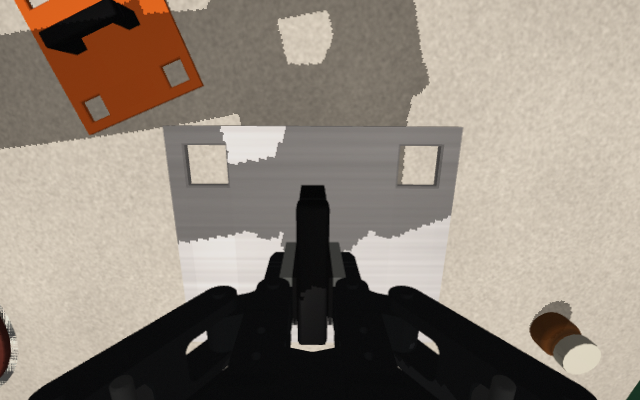

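The crop shows rim corners at about (62,168), (540,62), (625,460) and (198,545), and post tips at (80,252), (443,172), (525,455) and (183,530). In w2 the cover hangs level, with its far holes at (207,165) and (420,165). I'll refine both poses.

```bash
python3 - <<'E'
from h import *
from scipy.optimize import least_squares
np.set_printoptions(precision=4,suppress=True)
f=manip.grab_frame("wrist"); s=manip.state()
g=dict(f); g["rvec"]=[-2.8504,.0003,.0001]; g["tvec"]=[-.6255,-.039,.3785]
cr=np.array([[62,168],[540,62],[625,460],[198,545],[80,252],[443,172],[525,455],[183,530]],float)
px=(cr+.5)/3.3+[120,90]-.5
o=np.array([[-82,72,34],[82,72,34],[82,-72,34],[-82,-72,34],[-55,45,81],[55,45,81],[55,-45,81],[-55,-45,81]])/1e3
def T(p,o):
    c,s=np.cos(p[2]),np.sin(p[2]); return o@np.array([[c,s,0],[-s,c,0],[0,0,1]])+[p[0],p[1],0]
r=least_squares(lambda p:(proj(g,T(p,o))-px).ravel(),[.525,-.013,.23]); print(r.x,r.fun.reshape(-1,2))
# cover in hand: fit x,y,yaw,z
q=np.array([[163,127],[462,127],[207,165],[420,165]],float)
oc=np.array([[-75,65,-31],[75,65,-31],[-55,45,-32],[55,45,-32]])/1e3
r2=least_squares(lambda p:(proj(f,T(p,oc)+[0,0,p[3]])-q).ravel(),[.44,.308,.24,.195]); print(r2.x,r2.fun.reshape(-1,2))
t=s["tool_pos"]; M=R.from_quat(np.roll(s["tool_rot"],-1)).as_matrix()
print(t,M, "off tool", M.T@(np.r_[r2.x[:2],r2.x[3]]-t))
h=np.r_[r.x[:2],.115]; dyaw=r.x[2]-r2.x[2]
off=M.T@(np.r_[r2.x[:2],r2.x[3]]-t); Mn=R.from_euler('z',dyaw).as_matrix()@M
tgt=h-Mn@off; print("dyaw",dyaw,"tgt",tgt,"shift cm tool",M.T@(tgt-t)*100)
E
```

```text
[ 0.5271 -0.0123  0.2082] [[-1.7638 -0.6497]
 [-2.2913 -1.2949]
 [ 0.2619  1.3738]
 [-0.4041  1.113 ]
 [ 2.1724 -0.0818]
 [ 1.208   0.1176]
 [-1.0066  1.1781]
 [ 1.413  -1.5325]]
[0.4407 0.3072 0.2404 0.1936] [[ 0.1168 -0.5048]
 [ 0.9329 -0.6641]
 [ 0.2828  0.6389]
 [-1.3675  0.5731]]
[0.4402 0.3083 0.1937] [[-0.2377  0.9713 -0.0009]
 [ 0.9713  0.2377 -0.0005]
 [-0.0002 -0.001  -1.    ]] off tool [-0.0012  0.0003  0.0001]
dyaw -0.03225679983796806 tgt [ 0.5265 -0.0112  0.1151] shift cm tool [-33.0807   0.8024   7.868 ]
```

Moving the cover over the case and stopping with its underside about 12 mm above the post tips, so the tips can be checked through the far holes.

apply_moves --moves '[[[0,0,0.03],[-3,0.1,0],1],[[0,0,0.03],[-7,0.2,0],1],[[0,0,0.03],[-11.5,0.3,0],1],[[0,0,0.03],[-16,0.4,0],1],[[0,0,0.03],[-20.5,0.5,0],1],[[0,0,0.03],[-25,0.6,0],1],[[0,0,0.03],[-29,0.7,0],1],[[0,0,0.03],[-32,0.8,0],1],[[0,0,0.03],[-33.1,0.8,1],1],[[0,0,0.03],[-33.1,0.8,3],1],[[0,0,0.03],[-33.1,0.8,5],1],[[0,0,0.03],[-33.1,0.8,6.4],1],[[0,0,0.03],[-33.1,0.8,6.4],1],[[0,0,0.03],[-33.1,0.8,6.4],1]]'

```text
time: 6.3
tool_pos: [0.5268, -0.0108, 0.1302]
tool_rot: [-0.0, 0.629, 0.778, -0.0]
contact_force: [0.2, -0.3, -2.2]
gripper_width: 0.147
grasp_force: 58.9
```

```bash
python3 - <<'E'
from h import *
np.set_printoptions(precision=4,suppress=True)
f=manip.grab_frame("wrist"); save(f,"w3"); s=manip.state(); print(s["time"],s["tool_pos"],s["tool_rot"],s["contact_force"])
print(f["rvec"],f["tvec"],f["K"],f["k1"])
i=cv2.imread("pics/w3.png"); cv2.imwrite("pics/w3c.png",cv2.resize(i[110:230,150:480],None,fx=2.4,fy=2.4,interpolation=cv2.INTER_CUBIC))
E
```

```text
6.35 [ 0.5274 -0.011   0.1312] [0.0006 0.6289 0.7775 0.0004] [-0.5988 -0.0306 -3.156 ]
[-2.8362 -0.2997 -0.0432] [-0.5129 -0.1209  0.231 ] [[305.2443   0.     312.0862]
 [  0.     305.2443 202.2435]
 [  0.       0.       1.    ]] -0.02174478350703973
```

View pics/w3c.png

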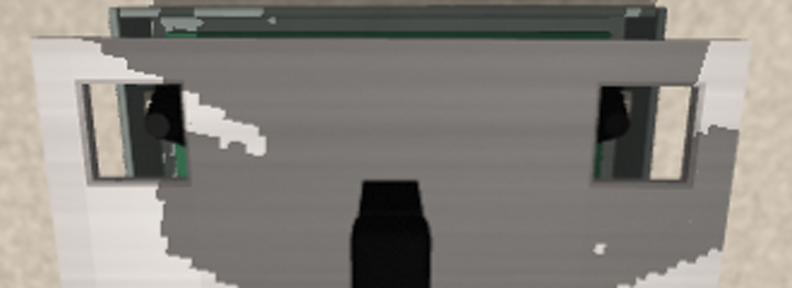

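Through the far holes the tips show at crop (157,125) and (615,123). The hole centres are about (136,133) and (646,134). Next I'll fit both and compute the correction.

```bash
python3 - <<'E'
from h import *
from scipy.optimize import least_squares
np.set_printoptions(precision=4,suppress=True)
f=manip.grab_frame("wrist"); s=manip.state()
C=lambda a:(np.array(a,float)+.5)/2.4+[150,110]-.5
def T(p,o):
    c,s=np.cos(p[2]),np.sin(p[2]); return o@np.array([[c,s,0],[-s,c,0],[0,0,1]])+[p[0],p[1],0]
oc=np.array([[-75,65,-31],[75,65,-31],[-65.5,55.5,-31],[-44.5,55.5,-31],[-65.5,34.5,-31],[-44.5,34.5,-31],[44.5,55.5,-31],[65.5,55.5,-31],[44.5,34.5,-31],[65.5,34.5,-31]])/1e3
q=C([[32,38],[750,40],[80,82],[183,83],[91,184],[190,183],[598,84],[704,82],[592,183],[692,186]])
a=least_squares(lambda p:(proj(f,T(p,oc)+[0,0,p[3]])-q).ravel(),[.527,-.012,.21,.13]); print("cover",a.x,a.fun.reshape(-1,2))
ot=np.array([[-55,45,81.5],[55,45,81.5]])/1e3; qt=C([[157,125],[615,123]])
b=least_squares(lambda p:(proj(f,T(p,ot))-qt).ravel(),[.527,-.012,.21]); print("case",b.x,b.fun)
M=R.from_quat(np.roll(s["tool_rot"],-1)).as_matrix()
print(s["tool_pos"],M.T@np.r_[b.x[:2]-a.x[:2],0]*100,"dyaw",b.x[2]-a.x[2])
E
```

```text
cover [ 0.528  -0.0118  0.2085  0.1316] [[-0.4929  0.1863]
 [ 0.7161 -0.0787]
 [ 0.5783  1.0397]
 [-1.0825  0.5753]
 [ 0.6419 -1.1384]
 [-0.8561 -0.6926]
 [ 1.7942  0.4729]
 [-1.218   1.501 ]
 [ 0.9544 -0.4276]
 [-1.0536 -1.5825]]
case [ 0.5272 -0.0128  0.2146] [ 0.1102 -0.0103 -0.1102 -0.0091]
[ 0.5277 -0.0111  0.1316] [-0.0851 -0.0953 -0.0001] dyaw 0.006047144045205816
```

Corrections are about 1 mm and 0.006 rad. Applying them and lowering to just above the barbs.

apply_moves --moves '[[[0,0,-0.006],[-0.08,-0.08,0.5],1],[[0,0,-0.006],[-0.08,-0.08,1.2],1],[[0,0,-0.006],[-0.08,-0.08,2],1],[[0,0,-0.006],[-0.08,-0.08,2.6],1],[[0,0,-0.006],[-0.08,-0.08,3.1],1],[[0,0,-0.006],[-0.08,-0.08,3.5],1],[[0,0,-0.006],[-0.08,-0.08,3.5],1],[[0,0,-0.006],[-0.08,-0.08,3.5],1]]'

```text
time: 7.2
tool_pos: [0.5263, -0.0122, 0.0954]
tool_rot: [-0.0, 0.627, 0.779, 0.0]
contact_force: [-1.0, 0.0, -3.8]
gripper_width: 0.153
grasp_force: 58.9
```

```bash
python3 - <<'E'
from h import *
np.set_printoptions(precision=4,suppress=True)
f=manip.grab_frame("wrist"); save(f,"w4"); s=manip.state(); print(s["time"],s["tool_pos"],s["tool_rot"],s["contact_force"],s["ft_torque"],s["gripper_width"])
E
```

```text
7.25 [ 0.5264 -0.0122  0.0956] [0.0002 0.6268 0.7792 0.0001] [-0.8709 -0.556  -2.2761] [-0.0152  0.017  -0.0466] 0.1503480722884939
```

View pics/w4.png

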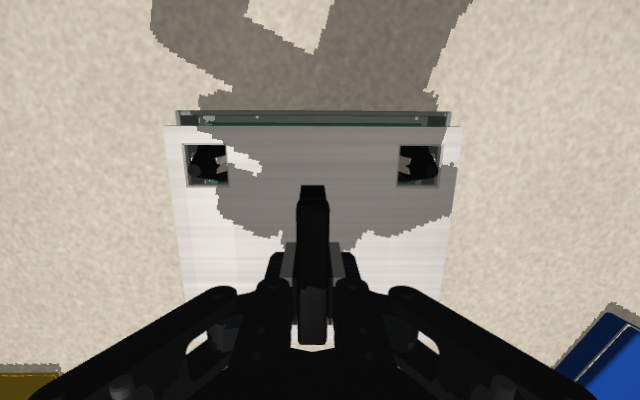

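The far posts are inside their holes at (195,170) and (430,170) with no side force. Pressing gradually.

apply_moves --moves '[[[0,0,0],[0,0,0.4],1],[[0,0,0],[0,0,0.7],1],[[0,0,0],[0,0,0.9],1],[[0,0,0],[0,0,1.0],1],[[0,0,0],[0,0,1.1],1],[[0,0,0],[0,0,1.2],1],[[0,0,0],[0,0,1.2],1]]'

```text
time: 7.95
tool_pos: [0.5282, -0.0127, 0.0869]
tool_rot: [0.002, 0.627, 0.779, 0.001]
contact_force: [-4.7, -0.5, 12.0]
gripper_width: 0.149
grasp_force: 60.9
```

apply_moves --moves '[[[0,0,0],[0,0,0.2],1],[[0,0,0],[0,0,0.4],1],[[0,0,0],[0,0,0.6],1],[[0,0,0],[0,0,0.6],1]]'

```text
time: 8.35
tool_pos: [0.5286, -0.0128, 0.0814]
tool_rot: [0.002, 0.627, 0.779, 0.001]
contact_force: [-3.5, 0.4, 9.4]
gripper_width: 0.152
grasp_force: 60.2
```

```bash
python3 - <<'E'
from h import *
np.set_printoptions(precision=4,suppress=True)
s=manip.state(); print(s["time"],s["tool_pos"],s["tool_rot"],s["contact_force"],s["ft_torque"],s["gripper_width"])
E
```

```text
8.35 [ 0.5286 -0.0128  0.0814] [0.0022 0.6267 0.7793 0.0009] [-3.5108  0.3596  9.4374] [-0.0313  0.9714  0.0381] 0.15154157833808357
```

apply_moves --moves '[[[0,0,0],[0,0,0.2],1],[[0,0,0],[0,0,0.4],1],[[0,0,0],[0,0,0.5],1],[[0,0,0],[0,0,0.6],1],[[0,0,0],[0,0,0.6],1]]'

```text
time: 8.85
tool_pos: [0.5272, -0.0125, 0.075]
tool_rot: [0.0, 0.627, 0.779, -0.0]
contact_force: [-10.4, -0.0, 18.2]
gripper_width: 0.15
grasp_force: 62.7
```

```bash
python3 - <<'E'
from h import *
np.set_printoptions(precision=4,suppress=True)
s=manip.state(); print(s["time"],s["tool_pos"],s["tool_rot"],s["contact_force"],s["ft_torque"],s["gripper_width"])
E
```

```text
8.85 [ 0.5272 -0.0125  0.075 ] [ 0.0003  0.6267  0.7793 -0.0001] [-10.4169  -0.0271  18.154 ] [ 0.0688  1.584  -0.0341] 0.1501584300068045
```

apply_moves --moves '[[[0,0,0],[0,-0.1,0.2],1],[[0,0,0],[0,-0.1,0.4],1],[[0,0,0],[0,-0.1,0.5],1],[[0,0,0],[0,-0.1,0.5],1]]'

```text
time: 9.25
tool_pos: [0.5273, -0.0125, 0.0748]
tool_rot: [0.0, 0.627, 0.779, -0.0]
contact_force: [-24.1, 3.1, 45.1]
gripper_width: 0.15
grasp_force: 66.3
```

```bash
python3 - <<'E'
from h import *
np.set_printoptions(precision=4,suppress=True)
s=manip.state(); print(s["time"],s["tool_pos"],s["tool_rot"],s["contact_force"],s["ft_torque"],s["gripper_width"])
f=manip.grab_frame("wrist"); save(f,"w5")
i=cv2.imread("pics/w5.png"); cv2.imwrite("pics/w5c.png",cv2.resize(i[110:230,150:480],None,fx=2.4,fy=2.4,interpolation=cv2.INTER_CUBIC))
E
```

```text
9.25 [ 0.5273 -0.0125  0.0748] [ 0.0001  0.6265  0.7794 -0.    ] [-24.1418   3.0686  45.1195] [ 0.5316  3.7595 -0.0302] 0.14968930886107962
```

View pics/w5c.png

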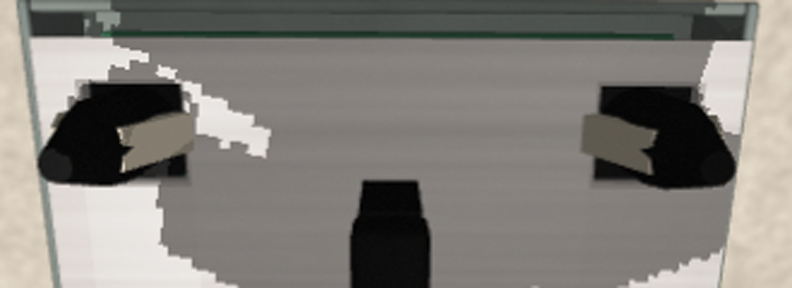

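It hit a hard stop at 45 N with TCP z 0.075, the expected home height. The far posts are through, with barbs over the plate at crop (160,140) and (620,140). Relieving the push, releasing and rising.

apply_moves --moves '[[[0,0,0],[0,0.05,-0.4],1],[[0,0,0],[0,0.1,-0.8],1],[[0,0,0],[0,0.1,-0.8],1],[[0,0,0],[0,0.1,-0.8],-1],[[0,0,0],[0,0.1,-0.8],-1],[[0,0,0],[0,0.1,-0.8],-1],[[0,0,0],[0,0.1,-0.8],-1],[[0,0,0],[0,0.1,-0.8],-1],[[0,0,0],[0,0.1,-0.8],-1],[[0,0,0],[0,0.1,-0.8],-1],[[0,0,0],[0,0.1,-2],-1],[[0,0,0],[0,0.1,-4],-1],[[0,0,0],[0,0.1,-8],-1],[[0,0,0],[0,0.1,-12],-1],[[0,0,0],[0,0.1,-16],-1],[[0,0,0],[0,0.1,-19],-1],[[0,0,0],[0,0.1,-19],-1],[[0,0,0],[0,0.1,-19],-1]]'

```text
time: 11.1
tool_pos: [0.5266, -0.0123, 0.2579]
tool_rot: [0.001, 0.627, 0.779, 0.001]
contact_force: [-0.8, 0.2, -0.7]
gripper_width: 1.002
grasp_force: 0.0
```

```bash
python3 - <<'E'
from h import *
np.set_printoptions(precision=4,suppress=True)
s=manip.state(); print(s["time"],s["tool_pos"],s["contact_force"],s["gripper_width"])
f=manip.grab_frame("wrist"); save(f,"w6")
for d in manip.spot_point(f,"cover_grip"): print(d["score"],world(f,d["location"]))
for d in manip.spot_point(f,"home"): print("home",d["score"],world(f,d["location"]))
i=cv2.imread("pics/w6.png"); cv2.imwrite("pics/w6c.png",cv2.resize(i[60:310,180:460],None,fx=2.3,fy=2.3,interpolation=cv2.INTER_CUBIC))
E
```

```text
11.1 [ 0.5266 -0.0123  0.2579] [-0.8282  0.2025 -0.7185] 1.0017468899022652
0.69 [ 0.5279 -0.0159  0.0765]
home 0.15 [ 0.5244 -0.0159  0.079 ]
```

View pics/w6c.png

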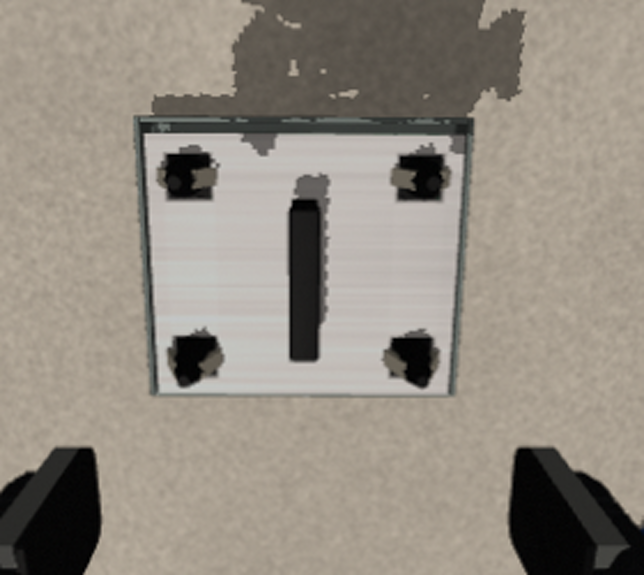

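All four posts are through with barbs spread over the plate, at crop (188,177), (420,177), (195,358) and (412,358). The cover is level at z 0.0765 and the gripper is clear.

```bash
python3 -c "
from plant import manip
print(manip.job_done())"
```

```text
the job is handed in; nothing more can be done
None
```

The wide cover is home on the case with all four posts clicked through, the gripper has let go and is clear, and the job was handed in at about 11 s. The hand-in call gave no verdict.

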